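# Sort the worktop leftovers into the recycling trays

### The job

Sort the recycling on the utility-room worktop: both batteries go into the red tray, both glass jars into the green tray and the food tin into the blue tray. Stand every piece upright on the floor of its tray. Leave the terracotta cup and the kitchen timer standing where they are.

Things in the scene. Friction and masses are not known exactly. Their poses are not given: they have to be found in the camera images.
- d_cell: Large round battery (D size): black cylinder with a copper-coloured upper third, diameter 34 mm, 60 mm tall plus a 2 mm steel button, about 140 g. Stands upright on the worktop, loose; origin: centre of its underside, z up.
- block_battery: Rectangular block battery: black with a copper-coloured top, 26 mm (own x) by 18 mm (own y) and 46 mm tall plus two 3 mm steel studs, about 46 g. Stands upright on the worktop, loose; origin: centre of its underside, z up.
- amber_jar: Small brown (amber) glass jar with a white screw cap: body diameter 44 mm up to 50 mm, neck 26 mm, cap diameter 30 mm from 56 to 68 mm (total height 68 mm), about 90 g. Stands upright on the worktop, loose; origin: centre of its underside, z up.
- green_jar: Small green glass jar with a black screw cap, same shape as the amber jar: body diameter 44 mm up to 50 mm, neck 26 mm, cap diameter 30 mm from 56 to 68 mm, total height 68 mm, about 90 g. Stands upright on the worktop, loose; origin: centre of its underside, z up.
- tin: Small steel food tin with a yellow label band and a ring pull on top: diameter 52 mm, 58 mm tall plus the 3 mm ring pull, about 60 g. Stands upright on the worktop, loose; origin: centre of its underside, z up.
- tray_red: Red plastic tray, fixed to the worktop, outside 94 x 160 x 24 mm (own x, y, z), walls and floor 5 mm thick, so the inner floor is 84 x 150 mm, 5 mm above the worktop. Origin: centre of its underside; x along the short side, y along the long side, z up. Two pieces fit side by side along y, for instance 38 mm either side of the centre. For batteries.
- tray_green: Green plastic tray, fixed to the worktop, outside 94 x 160 x 24 mm (own x, y, z), walls and floor 5 mm thick, so the inner floor is 84 x 150 mm, 5 mm above the worktop. Origin: centre of its underside; x along the short side, y along the long side, z up. Two pieces fit side by side along y, for instance 38 mm either side of the centre. For glass.
- tray_blue: Blue plastic tray, fixed to the worktop, outside 94 x 160 x 24 mm (own x, y, z), walls and floor 5 mm thick, so the inner floor is 84 x 150 mm, 5 mm above the worktop. Origin: centre of its underside; x along the short side, y along the long side, z up. Two pieces fit side by side along y, for instance 38 mm either side of the centre. For tins.
- cup: Terracotta (orange-brown) open cup without a handle, bystander: rim diameter 66 mm, 70 mm tall, about 250 g. Stands upright on the worktop, loose; origin: centre of its underside, z up.
- timer: Round kitchen timer, bystander: white base, orange dial, diameter 56 mm, 52 mm tall with its white grip bar. Stands upright on the worktop, loose; origin: centre of its underside, z up.

How it is judged:
By the outcome, as a careful person would: the job done as asked, in the order asked, and still so for the second after the job is handed in, with the robot touching nothing.
It also fails if it takes over 109 s, if anything falls off the work surface, if the arm or the gripper's body presses on something with over 40 N, if the wrist force passes 120 N, or if a joint passes its speed limit or range.

### The arm

A 6-joint arm with a two-finger parallel gripper is mounted at the origin on the work surface. World frame = base frame: x ahead of the robot, y to its left, z up, the work surface at z = 0. Lengths are in m, angles in rad, forces in N, time in s.
With the tool pointing down it reaches from about 0.3 to 0.775 m from the base axis. Payload 14.6 kg.
Tool frame: the origin (TCP) lies on the centre line of the jaws, within the pads' length; the fingertips stand ctrl.tcp_to_tips ahead of it and the grasp point (between the pads) lies 5 mm behind it (ctrl.tcp_to_tips is the distance from the TCP to the fingertips, in m); z points along the fingers, y is the line along which they close (so a half turn about z gives the same grasp; the last joint's range is limited). The gripper opens to 85 mm and grips with 20 to 120 N. Pads are 22 mm wide; open, the fingers measure 114 mm over their backs; the gripper's body (76 mm by 85 mm) begins 54 mm behind the grasp point. The pads swing forward as they close: fully open they stand 13 mm farther back than shut.
Start: joints at [-1.337, 0.3, 1.521, -0, 1.321, -0.067], TCP at [0.163, -0.525, 0.223] pointing down, gripper open.
Joint ranges: [-3.03, 3.03], [-0.79, 2.21], [0.23, 2.52], [-1.04, 4.18], [0, 3.07], [-2.55, 2.55]. Speed limits (rad/s): [2.22, 2.22, 2.57, 3.14, 3.14, 3.14].

### API

Orientations are given as a unit quaternion [x, y, z, w].
In Python, from rig import ctrl gives the robot as it stands. The module is installed in compiled form; this text tells all that it offers.
- The arm moves only by the tool apply_moves, never from a script. Its argument "rows" is a list that holds one entry, the list of rows, each a list of 5 numbers: the shift along the world's x, y, z each as a share of 0.2 m, from -1 to 1, then the turn about the world's z as a share of 360 degrees, from -1 to 1, then the closure, from -1 (fully open) to 1 (shut). A call has 1 to 20 rows; each row is the pose to reach, as a shift and turn from the pose commanded when the call began, turning the shorter way round; what a row does not reach only later rows make up. A row lasts 1/10 s, in which the tool goes at most 50 mm and 8.59 degrees, less where a joint would pass 70% of its speed; a pose out of reach is approached as far as the arm can. A call with a number of a shift or a turn outside -1 to 1 is refused whole. A call with a gripper value outside its range is refused whole. The fingers move at their own pace and stop on an object; "force" is the grip in N (left out, the last holds). Time passes only in rows, so rows that repeat a pose let the fingers close. It gives the time, the measured TCP pose, the force, the opening and the grip force at its end, in the units of the state.
- ctrl.get_state(): the state, without advancing time (a new reading comes with each control period).
- ctrl.snapshot(name): name is "scene" or "top"; returns a dict with "color" (420x560x3 uint8, blue, green, red), "z_map" (420x560 float32, m along the optical axis (not along the pixel's ray), 0 where there is no reading), "fx", "fy", "cx", "cy" (pixels), "extrinsics" (4x4, takes a point from world to camera coordinates). Camera axes: x right, y down, z forward; pixel columns grow to the right and rows downward; lengths in m; the calibration is good to about 2 mm. A picture is of the moment at which its call begins.
- ctrl.close_job(): hands the job in; it is judged then, once.
The state is a dict: "clock": time; "joint_positions": joint angles; "qvel": joint speeds; "tau": joint torques, N m; "eef_pos": TCP position; "ee_rot": TCP orientation; "ft_force": force on the tool from outside, world axes, zero at the start; "wrist_torque": the same for the moment, N m; "grip_width": finger opening in m; "grip_force": force on a finger pad.
Only numpy, scipy, OpenCV 4.12 (cv2) and the standard library are available. Lean on these libraries where they do the work, as an engineer would, in place of code of your own. Each camera call takes 0.05 s, during which the arm holds its last target. There are 200 camera calls.

## Working session

There is one attempt and no reset: what is moved stays moved. The work goes in short steps, Python scripts to look and compute and a tool call to move; the robot and the scene stay as the last step left them, time stands still between calls to the robot, and variables do not carry over. Pictures are saved under pics/ and viewed, at most 14 in all, crops included, and the job is handed in when it is done.

Besides the shell and the picture viewer there is one more tool, called as name(argument=value, ...), one argument or row to a line, values as JSON. apply_moves: Moves the arm, as the interface text tells. Its arguments: {"type":"object","properties":{"rows":{"type":"array","items":{"type":"array","items":{"type":"array","items":{"type":"number"}}}},"force":{"type":"number"}},"required":["rows"]}

```bash
mkdir -p pics; cat > h.py <<'E'
import numpy as np, cv2
from rig import ctrl
def snap(n,f=None):
    s=ctrl.snapshot(n)
    if f: cv2.imwrite('pics/'+f,s['color'])
    return s
def world(s,z=None):
    "per-pixel world points from depth"
    v,u=np.mgrid[:420,:560]; d=s['z_map']
    c=np.stack([(u-s['cx'])/s['fx']*d,(v-s['cy'])/s['fy']*d,d],-1)
    E=np.array(s['extrinsics']); return (c-E[:3,3])@E[:3,:3]
E
python3 - <<'E'
from h import *
print(ctrl.get_state(),ctrl.tcp_to_tips)
for n in('top','scene'):
    s=snap(n,n+'1.png'); E=np.array(s['extrinsics']); print(n,s['fx'],s['cx'],s['cy'],-E[:3,:3].T@E[:3,3],E[:3,:3].round(3).tolist())
E
```

```text
{'clock': 0.0, 'joint_positions': array([-1.33659933e+00,  3.00482474e-01,  1.52160777e+00, -1.87832385e-05,
        1.32069681e+00, -6.66131873e-02]), 'qvel': array([ 0.00227006, -0.000528  , -0.00060594, -0.00135113, -0.00153274,
       -0.00024367]), 'tau': array([ 2.65982497e-03, -5.43493044e+01, -3.61790907e+01,  5.38837625e-06,
        3.93255672e-03, -3.28025897e-05]), 'eef_pos': array([ 0.16288884, -0.52506118,  0.22270379]), 'ee_rot': array([ 9.88709935e-01,  1.49840938e-01, -5.90478149e-05, -5.94339845e-04]), 'ft_force': array([ 0.51481504, -0.55268042, -0.66211945]), 'wrist_torque': array([0.02292311, 0.00840801, 0.03758958]), 'grip_force': 0.0, 'grip_width': 0.0853260587971109} 0.014
top 407.2301602629482 278.24964788797547 209.77082079288223 [0.31299801 0.01453297 1.05934293] [[0.009, -1.0, -0.003], [-0.981, -0.009, -0.193], [0.193, 0.005, -0.981]]
scene 448.0542974620486 284.6586822169815 209.29585878053126 [1.26626319 0.20641432 0.52802556] [[-0.262, 0.965, -0.001], [0.53, 0.143, -0.836], [-0.807, -0.219, -0.549]]
```

View pics/top1.png

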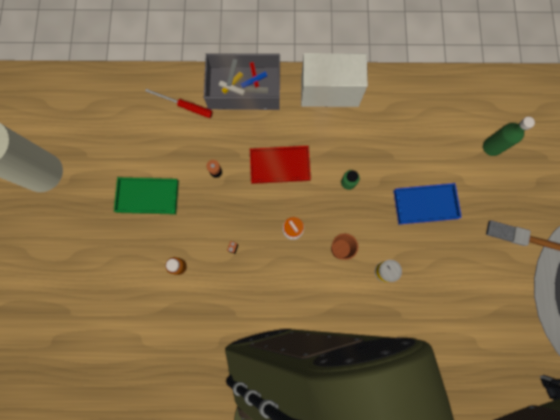

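View pics/scene1.png

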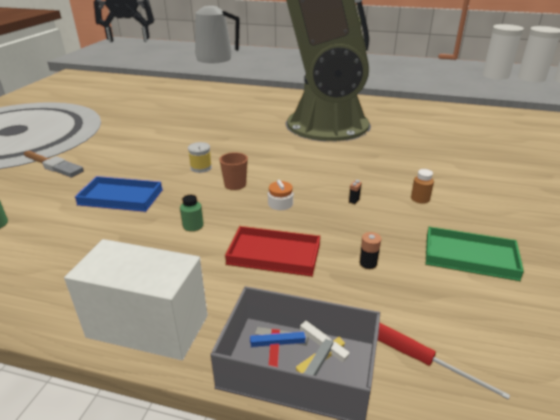

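The top view shows the trays: red (280,164), green (147,196) and blue (427,203). The pieces are the D cell (214,168), block (232,246), amber jar (175,265), green jar (350,179), tin (390,270), cup (344,246) and timer (293,227).

```bash
cat > m.py <<'E'
from h import *
def measure(s,items):
    P=world(s)
    for n,(u,v,zt,r) in items.items():
        m=np.zeros((420,560),bool); m[max(0,v-r):v+r,u-r:u+r]=1
        m&=(abs(P[...,2]-zt)<.007)&(s['z_map']>0)
        p=P[m]
        if len(p)<4: print(n,'few',len(p)); continue
        (c,w,a)=cv2.minAreaRect((p[:,:2]*1000).astype(np.float32))
        print(n,len(p),'mean',p.mean(0).round(4),'rect',np.round(c,1),np.round(w,1),round(a,1))
T=dict(d_cell=(214,168,.06,14),block=(232,246,.046,12),amber=(175,265,.068,14),green=(350,179,.068,15),tin=(390,270,.058,16),cup=(344,246,.07,18),timer=(293,227,.042,18),red=(280,164,.024,40),tgreen=(147,196,.024,40),blue=(427,203,.024,42))
E
python3 - <<'E'
from m import *
s=snap('top'); measure(s,T)
P=world(s);print(P[300,300-200:300-190:5],P[120,150],P[164,280],P[196,147],P[203,427])
im=s['color']; a=cv2.resize(im[225:285,155:265],None,fx=7,fy=7,interpolation=cv2.INTER_CUBIC); cv2.imwrite('pics/c1.png',a)
E
```

```text
d_cell 137 mean [0.6238 0.1877 0.0603] rect [623.7 187.7] [32.4 32. ] 22.0
block 81 mean [0.419  0.1342 0.0463] rect [419.4 134.5] [18.6 25.9] 71.6
amber 125 mean [0.3709 0.2748 0.0681] rect [371.2 275.4] [29.8 26.7] 89.1
green 111 mean [ 0.5986 -0.1671  0.0681] rect [ 598.9 -167.2] [28.  28.8] 83.9
tin 380 mean [ 0.3631 -0.255   0.0585] rect [ 362.2 -255.2] [50.7 52.5] 0.4
cup 152 mean [ 0.4209 -0.145   0.0696] rect [ 420.5 -143.6] [62.9 63.8] 45.0
timer 297 mean [ 0.4704 -0.0192  0.0439] rect [470.5 -19.5] [48.6 48.2] 0.8
red 414 mean [0.6443 0.0155 0.0232] rect [644.1  16.5] [ 96.5 160. ] 3.6
tgreen 432 mean [0.5553 0.3675 0.023 ] rect [555.9 368.1] [162.  95.] 89.2
blue 452 mean [ 0.5404 -0.3714  0.0229] rect [ 540.6 -369.9] [ 94.8 161.7] 5.8
[[0.28385176 0.46946724 0.00340641]
 [0.28389107 0.45799742 0.00048459]] [0.7717325  0.37739261 0.00150448] [0.64597279 0.01613813 0.00694816] [0.55499284 0.36913397 0.00473396] [ 0.54215972 -0.37316626  0.00590317]
```

View pics/c1.png

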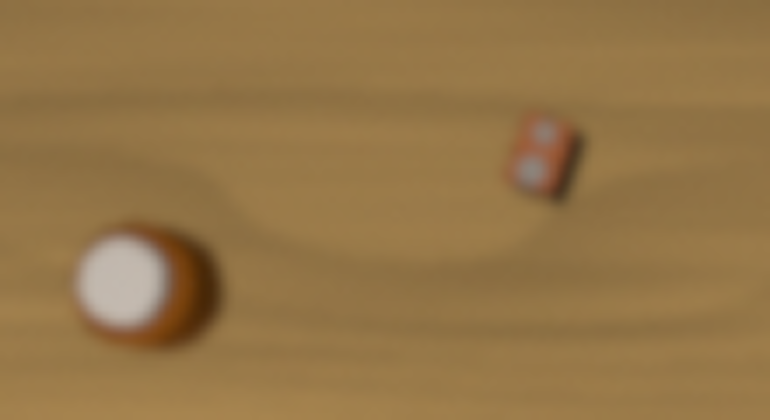

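apply_moves(
  rows=[
    [[1,1,0,0.19,-1],[1,1,0,0.19,-1],[1,1,0,0.19,-1],[1,1,0,0.19,-1],[1,1,0,0.19,-1],[1,1,0,0.19,-1],[1,1,0,0.19,-1],[1,1,0,0.19,-1]],
  ],
  force=30,
)

```text
clock: 0.95
eef_pos: [0.3636, -0.3244, 0.2231]
ee_rot: [0.731, 0.683, 0.0, -0.0]
ft_force: [0.0, -1.0, 0.1]
grip_width: 0.0857
grip_force: 0.0
```

apply_moves(
  rows=[
    [[0.28,1,0,0.19,-1],[0.28,1,0,0.19,-1],[0.28,1,0,0.19,-1],[0.28,1,0,0.19,-1],[0.28,1,0,0.19,-1],[0.28,1,0,0.19,-1],[0.28,1,0,0.19,-1],[0.28,1,0,0.19,-1]],
  ],
)

```text
clock: 1.75
eef_pos: [0.4189, -0.1251, 0.2231]
ee_rot: [0.221, 0.975, 0.0, -0.0]
ft_force: [-0.3, -0.8, 0.3]
grip_width: 0.0854
grip_force: 0.0
```

apply_moves(
  rows=[
    [[0,1,0,0.021,-1],[0,1,0,0.021,-1],[0,1,0,0.021,-1],[0,1,0,0.021,-1],[0,1,0,0.021,-1],[0,1,0,0.021,-1]],
  ],
)

```text
clock: 2.35
eef_pos: [0.4187, 0.0756, 0.2231]
ee_rot: [0.159, 0.987, -0.0, -0.0]
ft_force: [0.5, -0.0, -0.3]
grip_width: 0.0855
grip_force: 0.0
```

apply_moves(
  rows=[
    [[0,0.295,-0.3,0,-1],[0,0.295,-0.5,0,-1],[0,0.295,-0.5,0,-1],[0,0.295,-0.7,0,-1],[0,0.295,-0.85,0,-1],[0,0.295,-0.96,0,-1],[0,0.295,-0.96,0,-1],[0,0.295,-0.96,0,0.2],[0,0.295,-0.96,0,0.3],[0,0.295,-0.96,0,0.4],[0,0.295,-0.96,0,0.5],[0,0.295,-0.96,0,1],[0,0.295,-0.96,0,1],[0,0.295,-0.96,0,1],[0,0.295,-0.96,0,1],[0,0.295,-0.96,0,1]],
  ],
  force=25,
)

```text
clock: 3.95
eef_pos: [0.4194, 0.1339, 0.0318]
ee_rot: [0.16, 0.987, 0.0, 0.001]
ft_force: [0.1, 0.4, 6.2]
grip_width: 0.0171
grip_force: 28.4
```

apply_moves(
  rows=[
    [[0,0,0.2,0,1],[0,0,0.4,0,1],[0,0,0.6,0,1],[0.2,-0.1,0.6,0.02,1],[0.4,-0.2,0.6,0.04,1],[0.6,-0.3,0.6,0.061,1],[0.8,-0.4,0.6,0.061,1],[1,-0.5,0.6,0.061,1],[1,-0.6,0.6,0.061,1],[1,-0.78,0.6,0.061,1],[1,-0.78,0.6,0.061,1]],
  ],
)

```text
clock: 5.05
eef_pos: [0.6188, -0.0256, 0.1507]
ee_rot: [-0.029, 1.0, -0.0, -0.001]
ft_force: [0.6, 0.6, 0.9]
grip_width: 0.017
grip_force: 27.6
```

```bash
python3 - <<'E'
from h import *
s=snap('scene'); cv2.imwrite('pics/s2.png',cv2.resize(s['color'][100:300,180:420],None,fx=3,fy=3))
E
```

```text
(no output)
```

View pics/s2.png

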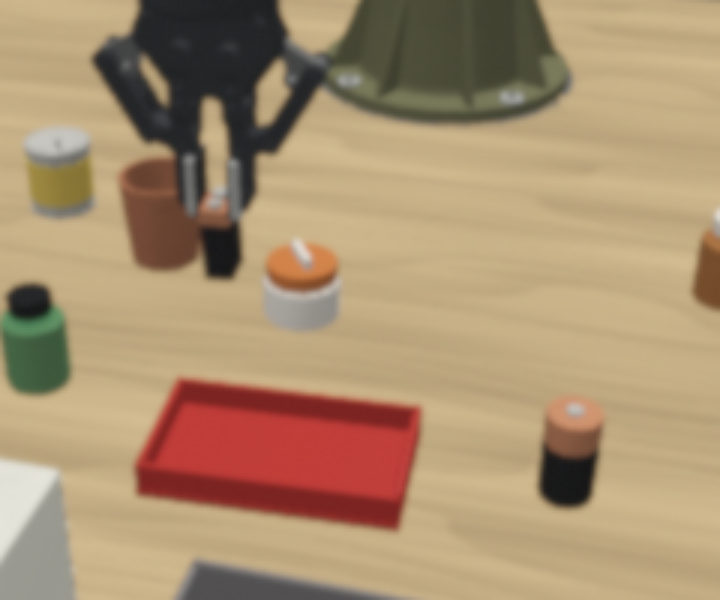

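apply_moves(
  rows=[
    [[0.138,0,0,0,1],[0.138,0,-0.15,0,1],[0.138,0,-0.35,0,1],[0.138,0,-0.5,0,1],[0.138,0,-0.54,0,1],[0.138,0,-0.565,0,1],[0.138,0,-0.565,0,1],[0.138,0,-0.565,0,1]],
  ],
)

```text
clock: 5.9
eef_pos: [0.6474, -0.0222, 0.0401]
ee_rot: [-0.031, 1.0, -0.0, 0.001]
ft_force: [-0.6, 0.3, -0.8]
grip_width: 0.0173
grip_force: 27.6
```

apply_moves(
  rows=[
    [[0,0,-0.005,0,1],[0,0,-0.01,0,1],[0,0,-0.01,0,1]],
  ],
)

```text
clock: 6.2
eef_pos: [0.6469, -0.0223, 0.037]
ee_rot: [-0.031, 1.0, -0.0, 0.001]
ft_force: [-0.6, 0.2, 3.8]
grip_width: 0.0173
grip_force: 27.9
```

apply_moves(
  rows=[
    [[0,0,0,0,0.4],[0,0,0,0,0.2],[0,0,0,0,0.1],[0,0,0,0,0.1],[0,0,0.1,0,0.1],[0,0,0.3,0,0.1],[0,0,0.5,0,0],[0,0.2,0.5,0,-1],[0,0.45,0.5,0,-1],[-0.1,0.7,0.5,0,-1],[-0.113,0.95,0.5,0,-1],[-0.113,1,0.5,0,-1],[-0.113,1,0.5,0,-1]],
  ],
)

```text
clock: 7.5
eef_pos: [0.6236, 0.1797, 0.1362]
ee_rot: [-0.032, 0.999, 0.0, -0.0]
ft_force: [-0.4, -1.6, 0.5]
grip_width: 0.0855
grip_force: 0.0
```

```bash
python3 - <<'E'
from m import *
s=snap('top','t3.png'); T['block']=(286,167,.051,14); measure(s,{k:T[k] for k in('block',)})
s=snap('scene'); cv2.imwrite('pics/s3.png',cv2.resize(s['color'][150:300,200:420],None,fx=3,fy=3))
E
```

```text
block 73 mean [ 0.6452 -0.022   0.0514] rect [646.3 -22.1] [26.  17.6] 7.3
```

View pics/s3.png

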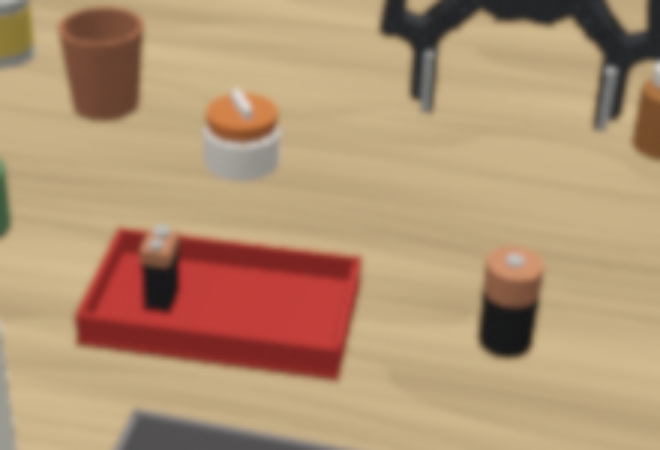

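The block stands upright in the red tray. Next is the D cell.

apply_moves(
  rows=[
    [[0,0.049,-0.1,0,-1],[0,0.049,-0.3,0,-1],[0,0.049,-0.45,0,-1],[0,0.049,-0.51,0,-1],[0,0.049,-0.51,0,-1],[0,0.049,-0.51,0,-0.2],[0,0.049,-0.51,0,0],[0,0.049,-0.51,0,0.1],[0,0.049,-0.51,0,1],[0,0.049,-0.51,0,1],[0,0.049,-0.51,0,1],[0,0.049,-0.51,0,1],[0,0.049,-0.51,0,1]],
  ],
  force=40,
)

```text
clock: 8.9
eef_pos: [0.6246, 0.1877, 0.0355]
ee_rot: [-0.031, 1.0, 0.0, 0.001]
ft_force: [-0.5, -0.1, 6.4]
grip_width: 0.0326
grip_force: 39.2
```

apply_moves(
  rows=[
    [[0,0,0.15,0,1],[0,0,0.35,0,1],[0.089,-0.1,0.35,0,1],[0.089,-0.25,0.35,0,1],[0.089,-0.4,0.35,0,1],[0.089,-0.55,0.35,0,1],[0.089,-0.669,0.35,0,1],[0.089,-0.669,0.35,0,1],[0.089,-0.669,0.2,0,1],[0.089,-0.669,0.08,0,1],[0.089,-0.669,0.04,0,1],[0.089,-0.669,0.025,0,1],[0.089,-0.669,0.02,0,1],[0.089,-0.669,0.02,0,1]],
  ],
)

```text
clock: 10.3
eef_pos: [0.6423, 0.0545, 0.0407]
ee_rot: [-0.031, 1.0, 0.0, 0.001]
ft_force: [-6.6, 1.7, 12.2]
grip_width: 0.0323
grip_force: 41.5
```

apply_moves(
  rows=[
    [[0,0,0,0,0.1],[0,0,0,0,-0.1],[0,0,0,0,-0.2],[0,0,0,0,-0.2],[0,0,0.15,0,-0.2],[0,0,0.35,0,-0.2],[0,0,0.5,0,-1],[-0.2,0.15,0.5,0,-1],[-0.4,0.3,0.5,0,-1],[-0.6,0.45,0.5,0,-1],[-0.8,0.6,0.5,0,-1],[-1,0.8,0.5,0,-1],[-1,1,0.5,0,-1],[-1,1,0.5,0,-1]],
  ],
)

```text
clock: 11.7
eef_pos: [0.4405, 0.2575, 0.1388]
ee_rot: [-0.033, 0.999, 0.001, 0.001]
ft_force: [0.4, 0.1, 0.4]
grip_width: 0.0854
grip_force: 0.0
```

```bash
python3 - <<'E'
from m import *
s=snap('top','t4.png'); T['d_cell']=(264,167,.065,14);T['block']=(286,167,.051,14); measure(s,{k:T[k] for k in('block','d_cell')})
s=snap('scene'); cv2.imwrite('pics/s4.png',cv2.resize(s['color'][150:300,200:420],None,fx=3,fy=3))
E
```

```text
block 73 mean [ 0.6452 -0.022   0.0515] rect [646.6 -22. ] [27.1 17.4] 8.4
d_cell 133 mean [0.6421 0.0549 0.0652] rect [642.   54.5] [30.7 30.8] 1.5
```

View pics/s4.png

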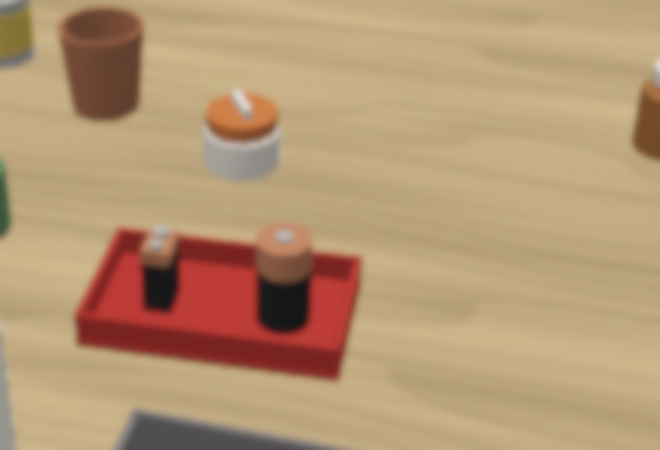

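Both batteries stand upright in the red tray. Now the amber jar.

apply_moves(
  rows=[
    [[-0.2,0.106,0,0,-1],[-0.353,0.106,0,0,-1],[-0.353,0.106,0,0,-1],[-0.353,0.106,-0.2,0,-1],[-0.353,0.106,-0.4,0,-1],[-0.353,0.106,-0.5,0,-1],[-0.353,0.106,-0.52,0,-1],[-0.353,0.106,-0.52,0,-0.4],[-0.353,0.106,-0.52,0,-0.2],[-0.353,0.106,-0.52,0,-0.1],[-0.353,0.106,-0.52,0,1],[-0.353,0.106,-0.52,0,1],[-0.353,0.106,-0.52,0,1],[-0.353,0.106,-0.52,0,1],[-0.353,0.106,-0.52,0,1]],
  ],
  force=35,
)

```text
clock: 13.3
eef_pos: [0.372, 0.2754, 0.0357]
ee_rot: [-0.031, 1.0, 0.001, 0.001]
ft_force: [-0.2, 0.3, 7.9]
grip_width: 0.0419
grip_force: 34.4
```

apply_moves(
  rows=[
    [[0,0,0.15,0,1],[0,0,0.35,0,1],[0.18,0.13,0.35,-0.012,1],[0.36,0.26,0.35,-0.012,1],[0.54,0.39,0.35,-0.012,1],[0.72,0.52,0.35,-0.012,1],[0.925,0.655,0.35,-0.012,1],[0.925,0.655,0.35,-0.012,1],[0.925,0.655,0.35,-0.012,1],[0.925,0.655,0.2,-0.012,1],[0.925,0.655,0.08,-0.012,1],[0.925,0.655,0.04,-0.012,1],[0.925,0.655,0.025,-0.012,1],[0.925,0.655,0.02,-0.012,1],[0.925,0.655,0.02,-0.012,1]],
  ],
)

```text
clock: 14.8
eef_pos: [0.5562, 0.4056, 0.0409]
ee_rot: [0.007, 1.0, 0.0, 0.001]
ft_force: [-2.0, -2.7, 4.8]
grip_width: 0.0416
grip_force: 36.6
```

apply_moves(
  rows=[
    [[0,0,0,0,-0.1],[0,0,0,0,-0.3],[0,0,0,0,-0.4],[0,0,0,0,-0.4],[0,0,0.15,0,-0.4],[0,0,0.35,0,-0.4],[0,0,0.5,0,-1],[0,-0.2,0.5,0,-1],[0,-0.4,0.5,0,-1],[0,-0.65,0.5,0,-1],[0,-0.9,0.5,0,-1],[0,-1,0.5,0,-1]],
  ],
)

```text
clock: 16.0
eef_pos: [0.556, 0.2023, 0.1385]
ee_rot: [0.008, 1.0, -0.0, -0.0]
ft_force: [0.3, -0.4, -0.5]
grip_width: 0.0851
grip_force: 0.0
```

apply_moves(
  rows=[
    [[0,-0.25,0,0,-1],[0,-0.5,0,0,-1],[0,-0.75,0,0,-1],[0,-1,0,0,-1],[0,-1,0,0,-1]],
  ],
)

```text
clock: 16.5
eef_pos: [0.556, 0.0009, 0.1385]
ee_rot: [0.009, 1.0, -0.0, 0.0]
ft_force: [-0.5, 1.2, 0.5]
grip_width: 0.0854
grip_force: 0.0
```

apply_moves(
  rows=[
    [[0,-0.25,0,0,-1],[0.1,-0.5,0,0,-1],[0.2,-0.7,0,0,-1],[0.213,-0.866,0,0,-1],[0.213,-0.866,0,0,-1],[0.213,-0.866,0,0,-1]],
  ],
)

```text
clock: 17.1
eef_pos: [0.5986, -0.1673, 0.138]
ee_rot: [0.007, 1.0, 0.0, -0.0]
ft_force: [-0.3, 0.5, -0.4]
grip_width: 0.0852
grip_force: 0.0
```

```bash
python3 - <<'E'
from m import *
s=snap('top','t5.png'); T['amber']=(132,196,.073,16); measure(s,{k:T[k] for k in('amber','tin','green')})
s=snap('scene'); cv2.imwrite('pics/s5.png',cv2.resize(s['color'],None,fx=1.4,fy=1.4))
E
```

```text
amber 119 mean [0.5547 0.405  0.073 ] rect [555.2 405.8] [29.7 27.6] 50.1
tin few 0
green few 0
```

View pics/s5.png

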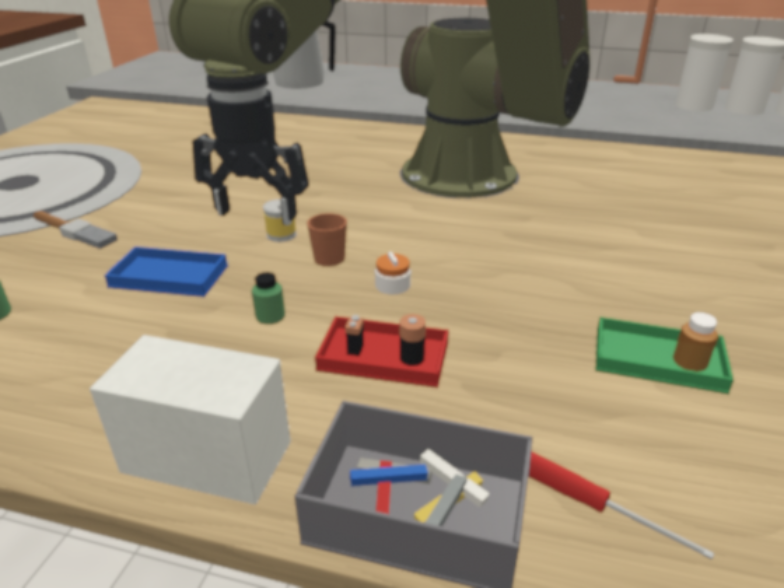

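The amber jar is upright in the green tray. Now the green jar.

apply_moves(
  rows=[
    [[0,0,-0.2,0,-1],[0,0,-0.4,0,-1],[0,0,-0.5,0,-1],[0,0,-0.52,0,-1],[0,0,-0.52,0,-0.4],[0,0,-0.52,0,-0.2],[0,0,-0.52,0,-0.1],[0,0,-0.52,0,1],[0,0,-0.52,0,1],[0,0,-0.52,0,1],[0,0,-0.52,0,1],[0,0,-0.52,0,1]],
  ],
)

```text
clock: 18.4
eef_pos: [0.5996, -0.1673, 0.0361]
ee_rot: [0.007, 1.0, -0.0, 0.001]
ft_force: [-0.3, 2.9, 6.4]
grip_width: 0.0415
grip_force: 34.5
```

apply_moves(
  rows=[
    [[0,0,0.2,0,1],[0,0,0.4,0,1],[0,0,0.55,0,1],[0,0.2,0.65,0,1],[-0.1,0.4,0.65,0,1],[-0.2,0.6,0.65,0,1],[-0.22,0.8,0.65,0,1],[-0.22,1,0.65,0,1],[-0.22,1,0.65,0,1]],
  ],
)

```text
clock: 19.3
eef_pos: [0.5545, 0.0365, 0.1652]
ee_rot: [0.005, 1.0, 0.0, 0.001]
ft_force: [0.3, -0.9, -1.3]
grip_width: 0.0417
grip_force: 35.7
```

apply_moves(
  rows=[
    [[0,0.25,0,0,1],[0,0.5,0,0,1],[0,0.75,0,0,1],[0,1,0,0,1],[0,1,0,0,1]],
  ],
)

```text
clock: 19.8
eef_pos: [0.5542, 0.2374, 0.1647]
ee_rot: [0.004, 1.0, 0.001, 0.0]
ft_force: [0.5, -0.3, -0.3]
grip_width: 0.0419
grip_force: 35.8
```

apply_moves(
  rows=[
    [[0,0.2,0,0,1],[0,0.4,0,0,1],[0,0.485,0,0,1],[0,0.485,0,0,1],[0,0.485,0,0,1],[0,0.485,-0.2,0,1],[0,0.485,-0.4,0,1],[0,0.485,-0.55,0,1],[0,0.485,-0.605,0,1],[0,0.485,-0.62,0,1],[0,0.485,-0.63,0,1],[0,0.485,-0.63,0,1]],
  ],
)

```text
clock: 21.0
eef_pos: [0.5558, 0.329, 0.0405]
ee_rot: [0.007, 1.0, 0.0, 0.001]
ft_force: [-1.7, -1.6, 3.8]
grip_width: 0.0415
grip_force: 39.0
```

apply_moves(
  rows=[
    [[0,0,0,0,-0.1],[0,0,0,0,-0.3],[0,0,0,0,-0.4],[0,0,0,0,-0.4],[0,0,0.15,0,-0.4],[0,0,0.35,0,-0.4],[0,0,0.55,0,-1],[-0.1,-0.2,0.6,0,-1],[-0.2,-0.4,0.6,0,-1],[-0.3,-0.6,0.6,0,-1],[-0.4,-0.8,0.6,0,-1],[-0.5,-1,0.6,0,-1],[-0.5,-1,0.6,0,-1]],
  ],
)

```text
clock: 22.3
eef_pos: [0.453, 0.1267, 0.1585]
ee_rot: [0.008, 1.0, -0.0, -0.0]
ft_force: [0.1, 0.1, 1.0]
grip_width: 0.0855
grip_force: 0.0
```

apply_moves(
  rows=[
    [[0,-0.25,0,0,-1],[-0.1,-0.5,0,0,-1],[-0.15,-0.75,0,0,-1],[-0.2,-1,0,0,-1],[-0.2,-1,0,0,-1],[-0.2,-1,0,0,-1]],
  ],
)

```text
clock: 22.9
eef_pos: [0.4149, -0.0711, 0.1585]
ee_rot: [0.008, 1.0, -0.0, 0.0]
ft_force: [0.2, 1.1, 0.5]
grip_width: 0.0852
grip_force: 0.0
```

apply_moves(
  rows=[
    [[-0.05,-0.25,0,0,-1],[-0.1,-0.5,0,0,-1],[-0.2,-0.7,0,0,-1],[-0.26,-0.925,0,0,-1],[-0.26,-0.925,0,0,-1],[-0.26,-0.925,0,0,-1]],
  ],
)

```text
clock: 23.5
eef_pos: [0.3634, -0.2548, 0.1581]
ee_rot: [0.007, 1.0, 0.0, -0.0]
ft_force: [-0.4, -0.1, 0.6]
grip_width: 0.0855
grip_force: 0.0
```

```bash
python3 - <<'E'
from m import *
s=snap('top','t6.png'); T['amber']=(132,196,.073,16);T['green']=(162,196,.073,14); measure(s,{k:T[k] for k in('amber','green')})
s=snap('scene'); cv2.imwrite('pics/s6.png',cv2.resize(s['color'],None,fx=1.4,fy=1.4))
E
```

```text
amber 122 mean [0.555  0.4045 0.0726] rect [555.2 405.4] [29.5 28.1] 19.3
green 116 mean [0.5538 0.3263 0.0726] rect [554.6 327. ] [29.4 27.8] 48.6
```

View pics/s6.png

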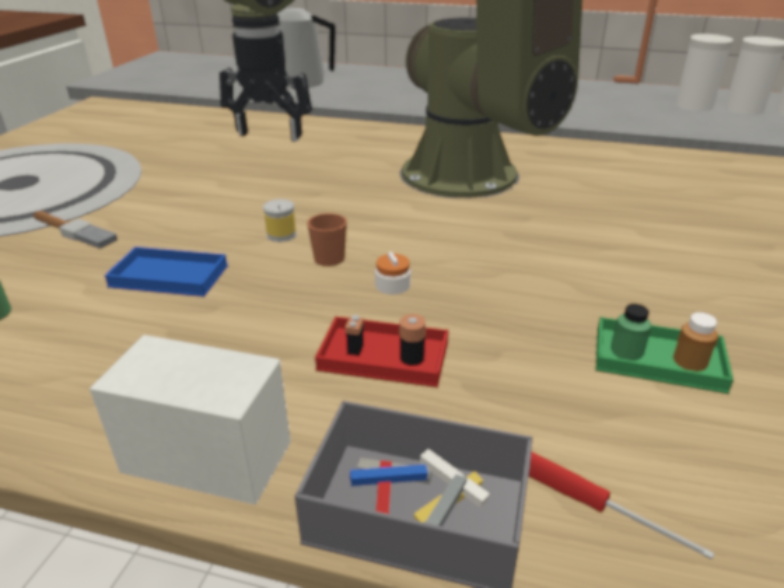

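Both jars are upright in the green tray. Now the tin.

apply_moves(
  rows=[
    [[0,0,-0.2,0,-1],[0,0,-0.4,0,-1],[0,0,-0.55,0,-1],[0,0,-0.62,0,-1],[0,0,-0.62,0,-1],[0,0,-0.62,0,-0.5],[0,0,-0.62,0,-0.4],[0,0,-0.62,0,-0.3],[0,0,-0.62,0,1],[0,0,-0.62,0,1],[0,0,-0.62,0,1],[0,0,-0.62,0,1],[0,0,-0.62,0,1]],
  ],
  force=30,
)

```text
clock: 24.9
eef_pos: [0.3633, -0.2555, 0.0354]
ee_rot: [0.007, 1.0, -0.0, 0.001]
ft_force: [-0.8, 3.3, 9.9]
grip_width: 0.0506
grip_force: 29.5
```

apply_moves(
  rows=[
    [[0,0,0.15,0,1],[0,0,0.35,0,1],[0.18,-0.12,0.35,0,1],[0.36,-0.24,0.35,0,1],[0.54,-0.36,0.35,0,1],[0.72,-0.48,0.35,0,1],[0.889,-0.58,0.35,0,1],[0.889,-0.58,0.35,0,1],[0.889,-0.58,0.35,0,1],[0.889,-0.58,0.2,0,1],[0.889,-0.58,0.08,0,1],[0.889,-0.58,0.04,0,1],[0.889,-0.58,0.025,0,1],[0.889,-0.58,0.02,0,1],[0.889,-0.58,0.02,0,1]],
  ],
)

```text
clock: 26.4
eef_pos: [0.5406, -0.3711, 0.0405]
ee_rot: [0.007, 1.0, -0.0, 0.001]
ft_force: [-2.3, 2.4, 6.1]
grip_width: 0.0503
grip_force: 33.2
```

apply_moves(
  rows=[
    [[0,0,0,0,-0.3],[0,0,0,0,-0.5],[0,0,0,0,-0.7],[0,0,0,0,-0.7],[0,0,0.15,0,-0.7],[0,0,0.35,0,-0.7],[0,0,0.6,0,-0.7],[0,0,0.8,0,-0.7],[-0.3,0,0.9,0,-0.7],[-0.6,0,0.9,0,-0.7],[-0.7,0,0.9,0,-0.7],[-0.7,0,0.9,0,-0.7],[-0.7,0,0.9,0,-0.7]],
  ],
)

```text
clock: 27.7
eef_pos: [0.4002, -0.3716, 0.2189]
ee_rot: [0.007, 1.0, -0.0, 0.0]
ft_force: [0.1, 0.1, -0.1]
grip_width: 0.0724
grip_force: 0.0
```

```bash
python3 - <<'E'
from m import *
s=snap('top','t7.png'); T.update(amber=(132,196,.073,16),green=(162,196,.073,14),d_cell=(264,167,.065,14),block=(286,167,.051,14),tin=(430,203,.063,20)); measure(s,T)
s=snap('scene'); cv2.imwrite('pics/s7.png',cv2.resize(s['color'],None,fx=1.4,fy=1.4))
E
```

```text
d_cell 133 mean [0.6422 0.0551 0.0653] rect [641.5  54.6] [31.  30.5] 88.6
block 73 mean [ 0.6452 -0.022   0.0513] rect [646.4 -21.8] [26.4 18.1] 3.3
amber 119 mean [0.555  0.4049 0.0729] rect [554.9 405.4] [27.8 28. ] 53.2
green 115 mean [0.5539 0.3262 0.0729] rect [554.1 326.6] [27.9 28.1] 11.1
tin 362 mean [ 0.5398 -0.372   0.0634] rect [ 540.3 -372.5] [51.4 52.2] 82.8
cup 156 mean [ 0.4213 -0.1451  0.0691] rect [ 420.  -143.2] [63.  63.3] 44.9
timer 297 mean [ 0.4704 -0.0192  0.044 ] rect [470.5 -19.4] [48.2 48.8] 89.9
red 440 mean [0.6434 0.017  0.0233] rect [644.2  16.5] [ 95.6 160.1] 3.5
tgreen 494 mean [0.554  0.3657 0.0232] rect [555.6 368. ] [161.   94.9] 89.1
blue 481 mean [ 0.5399 -0.368   0.023 ] rect [ 540.7 -369.6] [ 95. 161.] 5.8
```

View pics/s7.png

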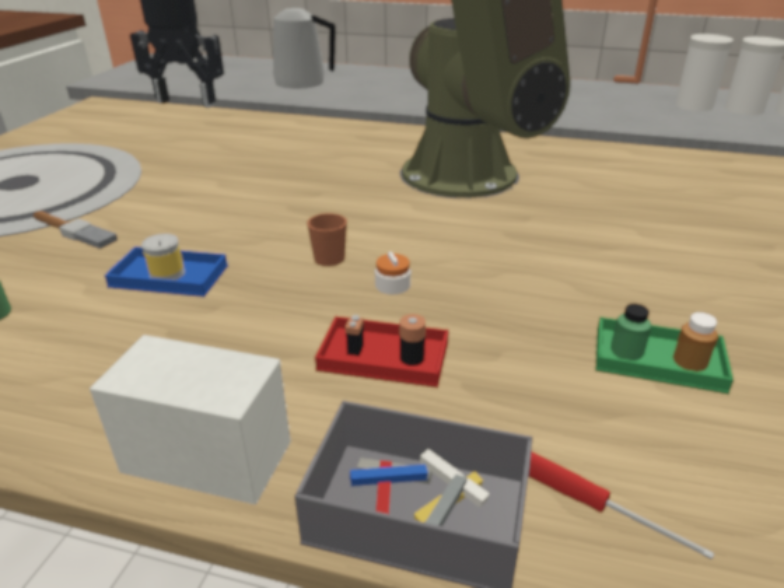

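All five pieces stand upright in their trays, with the tin at (163,257). The cup and timer have not moved.

```bash
python3 -c "
from rig import ctrl
print(ctrl.close_job())"
```

```text
the job is handed in; nothing more can be done
None
```

I sorted the recycling and handed the job in at about 28 s: both batteries are in the red tray, both jars in the green and the tin in the blue, all upright; the cup and timer are where they were.

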